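# Lock the crate's bail bar and prove it with a test pull

### The job

The next crate is to be stacked on this full one, so its near bail bar, which still stands up, must be locked like the far one: swing it inwards and press it down until both ends have snapped in under their spring catches. Then prove that the catches hold: take the bar and pull it straight up with about 12 N, keeping that pull steady for a full second. Never press or pull on it with more than 22 N, let go with the bar still locked, and leave the goods beside the crate where they stand.

Things in the scene. Friction and masses are not known exactly. Their poses are not given: they have to be found in the camera images.
- crate: Green plastic crate, fixed on the table, full of tins. 300 mm deep (its x axis, pointing away from its near side), 400 mm long (y), 170 mm high, walls 4 mm, rim flange standing out 8 mm all round. Origin: centre of its underside, z up. The tins' lids are about 120 mm above the underside. Two U-shaped bail bars of 12 mm round rod are hinged at its end walls, one near, one far.
- near_bar (a joint): Swing angle of the near bail bar: 0 is standing upright, negative leaning outwards (crate -x), 1.571 lying level inwards (+x) on its ledges. Starts between -0.62 and -0.07; stiff pivots keep it where it is left (about 1 N at the cross bar). Locked above 1.515. Locked, it has 2 mm of free up-and-down play at the cross bar (1.534 to 1.571) and may stay anywhere in it.
- near_bar_mid (a point): Middle of the near bar's cross bar, on its axis, the place to take hold: here the rod (12 mm in diameter, 368 mm long, parallel to the crate's y axis) carries a black tube grip, 16 mm in diameter and 120 mm long, that turns freely on it. A leg 52 mm long at each end; the point moves on an arc of 52 mm radius about near_pivot_mid, in the crate's x-z plane.
- near_pivot_mid (a point): Point on the near bar's pivot axis, midway between the end walls: crate x -100 mm, y 0, 158 mm above the underside (12 mm below the rim's top). Its axes are the crate's.
- near_seat_mid (a point): Where near_bar_mid lies when the bar rests on its ledges: crate x -48 mm, y 0, 158 mm above the underside. Its axes are the crate's. About 30 mm are free below the grip down to the tins' lids; the far bar's axis is 96 mm away. Ledges and catch noses are stiff: against them force builds up within a fraction of a millimetre.
- catch_l: Left (crate +y) spring catch in the end wall; origin at the tip of its nose, which leans over the seated bar's end, 7.5 mm above the bar's axis. Pressed down, the bar meets the noses at about 1.22 rad (18 mm above home); the resistance rises to about 11 N, falls away at about 1.38 and the bar then snaps under the noses. Pulling up with more than some 23 N tears it out again.
- catch_r: Right (crate -y) spring catch, the mirror image of the left one; origin at the tip of its nose. In a straight pull up on the bar each catch carries half of it, less about 0.5 N taken by pivot friction and the bar's weight.
- ledges: The two small ledges, one at each end wall, 30 mm by 18 mm, on which the ends of the seated near bar rest; origin midway between them at the height of the seated bar's axis (same point as near_seat_mid); their tops are 6 mm lower.
- far_bar_mid (a point): Middle of the far bail bar's cross bar, on its axis, like the near one but already locked and part of the crate: crate x +48 mm, y 0, 158 mm above the underside. Leave it.
- spare_tin_mid (a point): Bystander: loose tin, 73 mm in diameter, 110 mm high, standing beside the crate's end; point at its centre. Leave it alone.
- jar_mid (a point): Bystander: loose glass jar with a metal lid, 68 mm in diameter, 130 mm high, standing beside the crate's end; point at its centre. Leave it alone.
- carton_mid (a point): Bystander: loose upright cardboard carton, 55 x 100 x 160 mm, standing beside the crate's other end; point at its centre. Leave it alone.

How it is judged (in metres and radians):
On the way, in this order (a step that is already met when the one before it is completed fails the run):
1. the near bar is snapped home under its catches and pressed down off their noses (swing angle above 1.54 rad) (value of joint near_bar above 1.54 rad), for 0.2 s.
2. the locked bar is pulled up against its catches with 9 to 15 N, without a break for 0.8 s (each catch carries 3.7 to 7.7 N) (value of joint near_bar above 1.515 rad and contact force between catch_l and near_bar between 3.7 and 7.7 N and contact force between catch_r and near_bar between 3.7 and 7.7 N), for 0.8 s.
At the end, for the whole second after the job is handed in: the near bar lies locked under both catches (swing angle above 1.515 rad), at rest and let go; the goods beside the crate stand within 15 mm of where they stood (value of joint near_bar above 1.515 rad and velocity of joint near_bar between -0.05 and 0.05 rad/s and distance of each of spare_tin_mid, jar_mid, carton_mid from where it was at the start of the episode below 0.015 m); the robot touches nothing.
It fails at once if the bar is pressed onto its ledges with more than 24 N (contact force between ledges and near_bar above 24 N).
It fails at once if the locked bar is pulled with more than about 22 N (11.3 N on a catch) (value of joint near_bar above 1.515 rad and contact force between any of catch_l, catch_r and near_bar above 11.3 N).
It fails at once if the spare tin is shifted by more than 15 mm (distance of spare_tin_mid from where it was at the start of the episode above 0.015 m).
It fails at once if the jar is shifted by more than 15 mm (distance of jar_mid from where it was at the start of the episode above 0.015 m).
It fails at once if the carton is shifted by more than 15 mm (distance of carton_mid from where it was at the start of the episode above 0.015 m).
It also fails if it takes over 69 s, if anything falls off the work surface, if the arm or the gripper's body presses on something with over 40 N, if the wrist force passes 120 N, or if a joint passes its speed limit or range.

### The arm

A 6-joint arm with a two-finger parallel gripper is mounted at the origin on the work surface. World frame = base frame: x ahead of the robot, y to its left, z up, the work surface at z = 0. Lengths are in m, angles in degrees, forces in N, time in s.
With the tool pointing down it reaches from about 0.35 to 0.875 m from the base axis. Payload 4.2 kg.
Tool frame: the origin (TCP) lies between the finger pads; the fingertips stand 11 mm ahead of it and the grasp point (between the pads) lies 8 mm behind it; z points along the fingers, y is the direction in which the jaws open and shut (so a half turn about z gives the same grasp; the last joint's range is limited). The gripper opens to 87 mm and grips with 3 to 60 N. Pads are 19 mm wide; open, the fingers measure 117 mm over their backs; the gripper's body (75 mm by 190 mm) begins 51 mm behind the grasp point.
Start: joints at [14.817, 22.042, 0.453, 0, -68.411, -14.817], TCP at [0.625, 0, 0.234] pointing down, gripper open.
Joint ranges: [-179.83, 179.83], [-69.29, 118.12], [-61.27, 80.66], [-181.25, 117.63], [-171.15, -9.14], [-177.46, 177.46]. Speed limits (degrees/s): [159.86, 159.86, 180, 180, 180, 180].

### API

Orientations are given as a 3x3 rotation matrix whose columns are the frame's x, y, z axes.
In Python, from station import sense, capture, get_calibration, finish_job, search_frame, cut_out gives the robot as it stands.
- The arm moves only by the tool arm_command, never from a script. Its argument "rows" is a list of rows, each an object with "fingers": the opening in per cent of the stroke, from 0 (shut) to 100 (fully open); "travel": the shift along the tool's x, y, z in cm, a list of three; "roll": the turn about the tool's z in degrees. A call has 1 to 10 rows; each row is the pose to reach, as a shift and turn from the pose commanded when the call began, along the tool's axes at that moment; what a row does not reach only later rows make up. A row lasts 1/10 s, in which the tool goes at most 50 mm and 8.59 degrees, less where a joint would pass 70% of its speed; a pose out of reach is approached as far as the arm can. A call with a gripper value outside its range is refused whole. The fingers move at their own pace and stop on an object; the grip force is fixed at half the most. Time passes only in rows, so rows that repeat a pose let the fingers close. It gives the time, the measured TCP pose, the force and the opening at its end, in the units of the state.
- sense(): the state, without advancing time (a new reading comes with each control period).
- capture(name): name is "scene" or "side" or "wrist"; returns (picture, depth): 384x512x3 uint8, red, green, blue; 384x512 float32, m along the optical axis (not along the pixel's ray), 0 where there is no reading.
- get_calibration(name): a dict with "fov_y" (degrees; the focal length in pixels is half the picture's height over the tangent of half this angle, whatever the lens; pixels are square), "cx", "cy" (the principal point, pixels), "distortion" ([k1, k2, p1, p2, k3] as OpenCV has them; the pictures are not rectified), "origin" and "attitude" of the camera in the world; the wrist camera has in their place "mount" (4x4, takes a point from camera to tool coordinates, whose origin is the TCP and whose axes are the flange's). Camera axes: x right, y down, z forward; pixel columns grow to the right and rows downward; lengths in m; the calibration is good to about 2 mm. A picture is of the moment at which its call begins: read the wrist's pose just before it. get_calibration takes no time and is no camera call.
- finish_job(): hands the job in, once; it reports no verdict.
Trained networks look in the newest picture that a camera, given by its name, has taken for a name from the list of things; names that differ only in an ending like _2 or _b are one class to them, and where a whole thing is asked for, a point or a joint stands for the part that bears it (a point fixed in the world has none). Each returns a list of dicts, best first, with "p" (0 to 1); they miss things now and then, are a little off and sometimes report something else, mostly with a low value. They report only what shows in the picture. A call takes as long as a camera call.
- search_frame(camera, label): "position" ([x, y, z] in m, in world coordinates, good to about 4 mm: the middle of the surface that is visible of it).
- cut_out(camera, label): "mask" (384x512 bool, what is visible of it).
The state is a dict: "time_s": time; "joints": joint angles; "joint_velocities": joint speeds; "effort": joint torques, N m; "tcp_pos": TCP position; "ee_rot": TCP orientation; "wrist_force": force on the tool from outside, world axes, zero at the start; "moment": the same for the moment, N m; "gripper_width": opening from 0.0 (shut) to 1.0 (fully open).
Only numpy, scipy, OpenCV 4.12 (cv2) and the standard library are available. Lean on these libraries where they do the work, as an engineer would, in place of code of your own. Each camera call takes 0.05 s, during which the arm holds its last target. There are 200 camera calls.

## Working session

There is one attempt and no reset: what is moved stays moved. The work goes in short steps, Python scripts to look and compute and a tool call to move; the robot and the scene stay as the last step left them, time stands still between calls to the robot, and variables do not carry over. Pictures are saved under pics/ and viewed, about 8 in all and at most 12, crops included, and the job is handed in when it is done.

Besides the shell and the picture viewer there is one more tool, called after "Request:" in YAML: its name, and indented under it one key for each argument. arm_command: Moves the arm, as the interface text tells. Its arguments: {"type":"object","properties":{"rows":{"type":"array","items":{"type":"object","properties":{"fingers":{"type":"number"},"travel":{"type":"array","items":{"type":"number"}},"roll":{"type":"number"}}}}},"required":["rows"]}

```bash
mkdir -p pics; cat > h.py <<'E'
import numpy as np, cv2
from station import *
def world(name, st=None):
    c=get_calibration(name)
    if "mount" in c:
        M=np.array(c["mount"]); T=np.eye(4); T[:3,:3]=np.array(st["ee_rot"]); T[:3,3]=st["tcp_pos"]; T=T@M
    else:
        T=np.eye(4); T[:3,:3]=np.array(c["attitude"]); T[:3,3]=c["origin"]
    f=192/np.tan(np.radians(c["fov_y"]/2)); K=np.array([[f,0,c["cx"]],[0,f,c["cy"]],[0,0,1]])
    return T,K,np.array(c["distortion"],float)
def points(name,depth,st=None):
    T,K,D=world(name,st)
    u,v=np.meshgrid(np.arange(512.),np.arange(384.))
    n=cv2.undistortPoints(np.stack([u,v],-1).reshape(-1,1,2),K,D).reshape(384,512,2)
    P=np.concatenate([n*depth[...,None],depth[...,None]],-1)
    return P@T[:3,:3].T+T[:3,3]
E
python3 - <<'E'
from h import *
s=sense(); print({k:np.round(v,3).tolist() for k,v in s.items()})
for n in ["scene","side","wrist"]:
    s=sense(); p,d=capture(n); cv2.imwrite(f"pics/{n}0.png",p[...,::-1]); np.save(f"{n}0.npy",d)
    print(n,world(n,s)[0].round(3).tolist())
    for l in ["near_bar_mid","crate","catch_l","catch_r","far_bar_mid","spare_tin_mid","jar_mid","carton_mid"]:
        print(l,[(np.round(r["position"],3).tolist(),round(r["p"],2)) for r in search_frame(n,l)][:3])
a=cv2.imread("pics/scene0.png");b=cv2.imread("pics/side0.png");c=cv2.imread("pics/wrist0.png")
cv2.imwrite("pics/all0.png",cv2.resize(np.vstack([np.hstack([a,b]),np.hstack([c,c*0])]),(800,600)))
E
```

```text
{'time_s': 0.0, 'joints': [14.817, 22.091, 0.379, -0.028, -68.408, -14.815], 'joint_velocities': [-0.073, 0.055, 0.006, -0.001, -0.035, -0.043], 'effort': [0.001, -39.066, 18.74, 4.22, 0.011, -0.0], 'tcp_pos': [0.624, 0.0, 0.232], 'ee_rot': [[-0.0, -1.0, -0.002], [-1.0, 0.0, -0.0], [0.0, 0.002, -1.0]], 'wrist_force': [0.154, 0.165, -0.446], 'moment': [-0.001, 0.017, -0.023], 'gripper_width': 1.002}
scene [[-0.772, 0.467, -0.43, 1.03], [0.635, 0.548, -0.544, 0.624], [-0.019, -0.694, -0.72, 0.946], [0.0, 0.0, 0.0, 1.0]]
near_bar_mid [([0.47, 0.149, 0.212], 0.89), ([0.567, 0.298, 0.176], 0.49), ([0.604, 0.138, 0.113], 0.32)]
crate [([0.602, 0.138, 0.116], 0.97)]
catch_l [([0.568, 0.297, 0.174], 0.43)]
catch_r [([0.568, 0.297, 0.174], 0.43)]
far_bar_mid [([0.602, 0.141, 0.117], 0.92), ([0.571, 0.279, 0.151], 0.61)]
spare_tin_mid [([0.502, 0.389, 0.11], 0.94)]
jar_mid [([0.581, 0.37, 0.104], 0.61)]
carton_mid []
side [[0.983, -0.13, 0.126, 0.417], [-0.181, -0.67, 0.72, -0.77], [-0.009, -0.731, -0.683, 0.914], [0.0, 0.0, 0.0, 1.0]]
near_bar_mid [([0.464, 0.075, 0.214], 0.72)]
crate [([0.567, 0.014, 0.115], 0.9)]
catch_l []
catch_r []
far_bar_mid [([0.573, 0.016, 0.112], 0.73)]
spare_tin_mid [([0.568, 0.015, 0.113], 0.29)]
jar_mid []
carton_mid [([0.493, -0.214, 0.147], 0.94)]
wrist [[-1.0, 0.001, 0.001, 0.624], [0.001, 0.97, 0.243, -0.066], [-0.001, 0.243, -0.97, 0.384], [0.0, 0.0, 0.0, 1.0]]
near_bar_mid [([0.454, -0.066, 0.191], 0.78)]
crate [([0.596, -0.042, 0.119], 0.73), ([0.514, -0.144, 0.153], 0.3)]
catch_l [([0.512, -0.089, 0.17], 0.6)]
catch_r [([0.512, -0.089, 0.17], 0.6)]
far_bar_mid [([0.589, -0.043, 0.117], 0.89)]
spare_tin_mid [([0.449, -0.064, 0.194], 0.2)]
jar_mid []
carton_mid [([0.517, -0.14, 0.151], 0.84)]
```

View pics/all0.png

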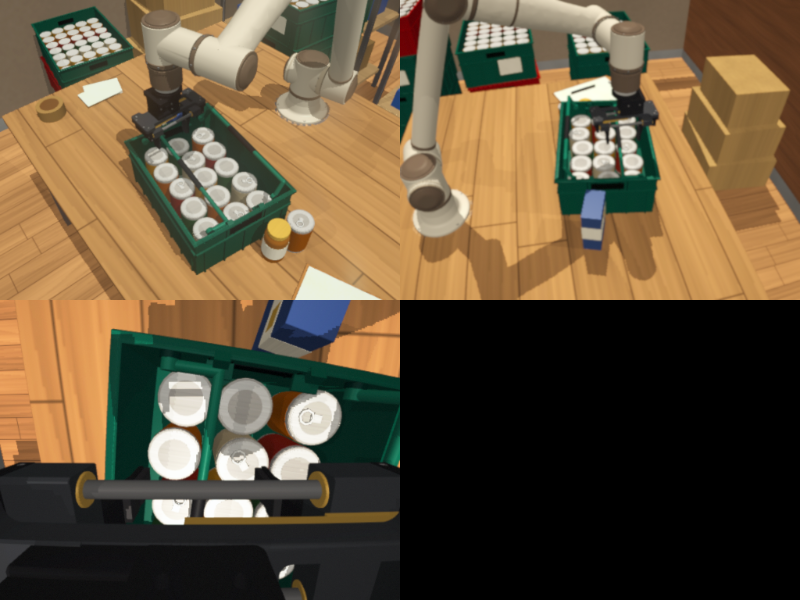

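```bash
python3 - <<'E'
from h import *
# masks & clouds: rim edges, top; near bar grip (black)
for n in ["scene","side"]:
    d=np.load(n+"0.npy"); P=points(n,d); im=cv2.imread(f"pics/{n}0.png")
    z=P[...,2]; hsv=cv2.cvtColor(im,cv2.COLOR_BGR2HSV)
    ok=d>0
    green=(hsv[...,0]>40)&(hsv[...,0]<90)&(hsv[...,1]>80)&ok
    # rim top
    g=P[green]; h=np.histogram(g[:,2],bins=np.arange(0.1,0.24,0.004)); print(n,dict(zip(h[1].round(3).tolist(),h[0].tolist())))
    r=P[green&(z>0.163)&(z<0.177)]
    print("rim box",cv2.minAreaRect((r[:,:2]*1000).astype(np.float32)), len(r), np.median(r[:,2]))
E
```

```text
scene {0.1: 46, 0.104: 43, 0.108: 96, 0.112: 286, 0.116: 325, 0.12: 103, 0.124: 78, 0.128: 105, 0.132: 118, 0.136: 123, 0.14: 93, 0.144: 82, 0.148: 34, 0.152: 49, 0.156: 54, 0.16: 210, 0.164: 497, 0.168: 1238, 0.172: 647, 0.176: 33, 0.18: 16, 0.184: 15, 0.188: 14, 0.192: 16, 0.196: 19, 0.2: 22, 0.204: 89, 0.208: 267, 0.212: 138, 0.216: 0, 0.22: 0, 0.224: 0, 0.228: 0, 0.232: 0}
rim box ((589.4530639648438, 98.57652282714844), (415.78204345703125, 314.4693298339844), 81.4229507446289) 2513 0.17073438820362896
side {0.1: 232, 0.104: 211, 0.108: 218, 0.112: 336, 0.116: 386, 0.12: 282, 0.124: 263, 0.128: 274, 0.132: 321, 0.136: 329, 0.14: 210, 0.144: 211, 0.148: 268, 0.152: 191, 0.156: 105, 0.16: 288, 0.164: 424, 0.168: 956, 0.172: 130, 0.176: 16, 0.18: 9, 0.184: 13, 0.188: 12, 0.192: 8, 0.196: 9, 0.2: 11, 0.204: 92, 0.208: 210, 0.212: 18, 0.216: 0, 0.22: 4, 0.224: 2, 0.228: 1, 0.232: 2}
rim box ((583.6512451171875, 94.64984130859375), (415.4817199707031, 309.5066223144531), 81.80264282226562) 1613 0.16914869167471924
```

```bash
python3 - <<'E'
from h import *
R=[];B=[];F=[]
for n in ["scene","side","wrist"]:
    d=np.load(n+"0.npy"); P=points(n,d,sense()); im=cv2.imread(f"pics/{n}0.png")
    hsv=cv2.cvtColor(im,cv2.COLOR_BGR2HSV)
    green=(hsv[...,0]>40)&(hsv[...,0]<90)&(hsv[...,1]>80)&(d>0)
    z=P[...,2]
    r=P[green&(z>.163)&(z<.177)]; 
    x,y=r[:,0],r[:,1]
    if n!="wrist": R.append(r)
    b=P[(d>0)&(z>.195)&(z<.225)&(P[...,0]>.38)&(P[...,0]<.55)&green]
    if len(b)<20: print(n,"few",len(b)); continue
    B.append(b)
    l=cv2.fitLine(b[:,:2].astype(np.float32),cv2.DIST_HUBER,0,.01,.01).ravel(); print(n,"bar",l, len(b), b.min(0),b.max(0),np.percentile(b[:,2],[50,90,98]))
r=np.vstack(R)
(c,s,a)=cv2.minAreaRect((r[:,:2]*1000).astype(np.float32)); print(c,s,a)
from scipy.optimize import minimize
# robust: fit 316x416 outer frame, band 12 wide
def cost(p):
    t=p[2]; ex=np.array([np.cos(t),np.sin(t)]); ey=np.array([-ex[1],ex[0]])
    q=r[:,:2]-p[:2]; u=abs(q@ex);v=abs(q@ey)
    o=np.maximum(u-.158,v-.208)  # >0 outside ; in band -12..0mm
    e=np.maximum(o,0)+np.maximum(-.012-o,0)
    return np.minimum(e,.01).mean()
best=min((minimize(cost,[c[0]/1000+dx,c[1]/1000+dy,np.radians(t)],method="Nelder-Mead",options=dict(xatol=1e-5,fatol=1e-8)) for dx in(-.004,0,.004) for dy in (-.004,0,.004) for t in(-9.,-8.)),key=lambda m:m.fun)
print(best.x[:2],np.degrees(best.x[2]),best.fun)
t=best.x[2]; ex=np.array([np.cos(t),np.sin(t)]); ey=np.array([-ex[1],ex[0]])
b=np.vstack(B); q=(b[:,:2]-best.x[:2]); print("bar in crate x pct",np.percentile(q@ex,[5,25,50,75,95]),"y",(q@ey).min(),(q@ey).max())
for dy in(-.15,-.1,.1,.15): 
    m=abs(q@ey-dy)<.03; print(dy,m.sum(),np.median((q@ex)[m]),np.median(b[m,2]),b[m,2].max())
E
```

```text
scene bar [0.14539185 0.98937416 0.46353477 0.07715321] 540 [ 0.43842048 -0.0693246   0.19506711] [0.50750395 0.30307768 0.21529378] [0.21051338 0.2130624  0.2146781 ]
side bar [0.14996399 0.98869145 0.45430404 0.05877628] 341 [ 0.42960615 -0.07255834  0.19526701] [0.49405382 0.29099823 0.2144608 ] [0.20911929 0.21152448 0.21301832]
wrist bar [ 0.06258753  0.9980395   0.44783312 -0.03665421] 896 [ 0.44289859 -0.07263469  0.1950195 ] [ 0.45363012 -0.00614964  0.2106272 ] [0.20549371 0.20928106 0.21008736]
(587.2847900390625, 96.55035400390625) (420.4357604980469, 318.15301513671875) 81.4229507446289
[0.58656507 0.09691048] -8.636861656906936 0.0018750130993398825
bar in crate x pct [-0.1279768  -0.12176809 -0.11850949 -0.11700808 -0.11390252] y -0.19027826627431524 0.19055551480447058
-0.15 993 -0.11795582063296739 0.20689619155769895 0.21529378268987243
-0.1 361 -0.11992530174642532 0.20897729036775406 0.21524422198194126
0.1 189 -0.12113910831836386 0.21050719910604554 0.21478082530922638
0.15 189 -0.12077000411479295 0.21073705837428214 0.21512799386484405
```

Request:
arm_command:
  rows:
    - {"travel": [0,0,-3],"roll": 0,"fingers": 100}
    - {"travel": [-3,4,-3],"roll": 3,"fingers": 100}
    - {"travel": [-6,8,-3],"roll": 6,"fingers": 100}
    - {"travel": [-9,12,-3],"roll": 8.6,"fingers": 100}
    - {"travel": [-11.5,15.7,-3],"roll": 8.6,"fingers": 100}
    - {"travel": [-11.5,15.7,-3],"roll": 8.6,"fingers": 100}
    - {"travel": [-11.5,15.7,-3],"roll": 8.6,"fingers": 100}
    - {"travel": [-11.5,15.7,-3],"roll": 8.6,"fingers": 100}

```text
time_s: 2.15
tcp_pos: [0.4686, 0.115, 0.2638]
ee_rot: [[-0.15, -0.989, 0.001], [-0.989, 0.15, 0.0], [-0.0, -0.001, -1.0]]
wrist_force: [-0.1, 0.1, -0.2]
gripper_width: 0.997
```

```bash
python3 - <<'E'
from h import *
s=sense(); p,d=capture("wrist"); cv2.imwrite("pics/w1.png",p[...,::-1]); P=points("wrist",d,s)
print(s["tcp_pos"],np.round(s["ee_rot"],3).tolist(),s["wrist_force"])
c=np.array([.58656,.09691]);t=np.radians(-8.637); ex=np.array([np.cos(t),np.sin(t)]); ey=np.array([-ex[1],ex[0]])
X=(P[...,:2]-c)@ex; Y=(P[...,:2]-c)@ey; z=P[...,2]
m=(d>0)&(z>.19)&(z<.225)&(abs(X+.12)<.03)&(abs(Y)<.2)
for y in np.arange(-.19,.19,.02):
    k=m&(abs(Y-y)<.01)
    if k.sum()>10: print(round(y,2),k.sum(),np.percentile(X[k],[5,50,95]).round(4),np.percentile(z[k],[50,98]).round(4))
rim=(d>0)&(z>.165)&(z<.176)&(X<-.13)
print("near rim x",np.percentile(X[rim],[2,50,98]) if rim.sum() else None)
for n in("scene","side"):
    capture(n)
    print(n,[(np.round(r["position"],3).tolist(),round(r["p"],2)) for l in("near_bar_mid","carton_mid") for r in search_frame(n,l)][:3])
E
```

```text
[0.46861192 0.11495073 0.2637591 ] [[-0.15, -0.989, 0.001], [-0.989, 0.15, 0.0], [-0.0, -0.001, -1.0]] [-0.05189912  0.12165092 -0.20290357]
-0.15 275 [-0.1285 -0.1229 -0.1173] [0.2087 0.2108]
-0.13 522 [-0.1287 -0.1229 -0.1173] [0.2088 0.2108]
-0.11 499 [-0.1288 -0.123  -0.1172] [0.2087 0.2107]
-0.09 459 [-0.1283 -0.123  -0.1179] [0.2088 0.2109]
-0.07 419 [-0.1284 -0.1231 -0.1179] [0.209  0.2109]
-0.05 538 [-0.1303 -0.1231 -0.1162] [0.2103 0.2124]
-0.03 489 [-0.1304 -0.1232 -0.1165] [0.2106 0.2124]
-0.01 461 [-0.1305 -0.1233 -0.1161] [0.2105 0.2125]
0.01 404 [-0.1308 -0.1233 -0.116 ] [0.2104 0.2125]
0.05 335 [-0.1305 -0.1235 -0.1166] [0.2107 0.2127]
0.07 43 [-0.1289 -0.1236 -0.1183] [0.209  0.2107]
near rim x [-0.15774215 -0.15173122 -0.14604653]
scene [([0.477, 0.186, 0.206], 0.79), ([0.512, -0.176, 0.158], 0.8)]
side [([0.494, -0.216, 0.146], 0.92)]
```

View pics/w1.png

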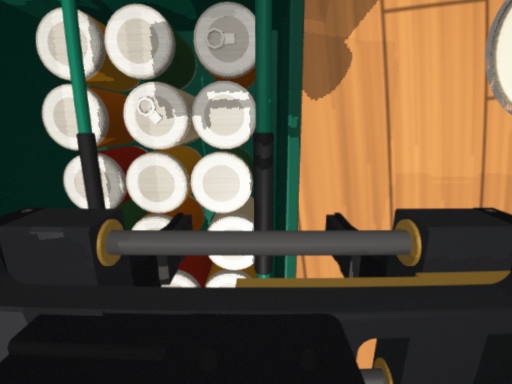

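Request:
arm_command:
  rows:
    - {"travel": [0,0.4,2.5],"roll": 0,"fingers": 100}
    - {"travel": [0,0.4,5],"roll": 0,"fingers": 100}
    - {"travel": [0,0.4,6.7],"roll": 0,"fingers": 100}
    - {"travel": [0,0.4,6.7],"roll": 0,"fingers": 60}
    - {"travel": [0,0.4,6.7],"roll": 0,"fingers": 30}
    - {"travel": [0,0.4,6.7],"roll": 0,"fingers": 0}
    - {"travel": [0,0.4,6.7],"roll": 0,"fingers": 0}
    - {"travel": [0,0.4,6.7],"roll": 0,"fingers": 0}
    - {"travel": [0,0.4,6.7],"roll": 0,"fingers": 0}
    - {"travel": [0,0.4,6.7],"roll": 0,"fingers": 0}

```text
time_s: 3.5
tcp_pos: [0.4641, 0.1157, 0.1968]
ee_rot: [[-0.149, -0.989, 0.0], [-0.989, 0.149, 0.0], [-0.0, -0.0, -1.0]]
wrist_force: [-0.3, -0.5, -0.5]
gripper_width: 0.447
```

Request:
arm_command:
  rows:
    - {"travel": [0,0,0],"roll": 0,"fingers": 0}
    - {"travel": [0,0,0],"roll": 0,"fingers": 0}
    - {"travel": [0,0,0],"roll": 0,"fingers": 0}
    - {"travel": [0,0,0],"roll": 0,"fingers": 0}
    - {"travel": [0,0,0],"roll": 0,"fingers": 0}
    - {"travel": [0,0,0],"roll": 0,"fingers": 0}
    - {"travel": [0,0,0],"roll": 0,"fingers": 0}
    - {"travel": [0,0,0],"roll": 0,"fingers": 0}

```text
time_s: 4.3
tcp_pos: [0.464, 0.1156, 0.1965]
ee_rot: [[-0.15, -0.989, 0.0], [-0.989, 0.15, 0.0], [-0.0, -0.0, -1.0]]
wrist_force: [1.0, -0.4, -0.3]
gripper_width: 0.174
```

Request:
arm_command:
  rows:
    - {"travel": [0,-0.42,-0.2],"fingers": 0,"roll": 0}
    - {"travel": [0,-0.84,-0.35],"fingers": 0,"roll": 0}
    - {"travel": [0,-1.35,-0.47],"fingers": 0,"roll": 0}
    - {"travel": [0,-1.86,-0.55],"fingers": 0,"roll": 0}
    - {"travel": [0,-2.38,-0.58],"fingers": 0,"roll": 0}
    - {"travel": [0,-2.9,-0.55],"fingers": 0,"roll": 0}
    - {"travel": [0,-3.42,-0.47],"fingers": 0,"roll": 0}
    - {"travel": [0,-3.92,-0.35],"fingers": 0,"roll": 0}
    - {"travel": [0,-3.92,-0.35],"fingers": 0,"roll": 0}

```text
time_s: 5.2
tcp_pos: [0.5039, 0.1097, 0.1999]
ee_rot: [[-0.15, -0.989, 0.001], [-0.989, 0.15, -0.0], [-0.0, -0.001, -1.0]]
wrist_force: [0.9, 0.6, -0.4]
gripper_width: 0.17
```

Request:
arm_command:
  rows:
    - {"travel": [0,-0.48,0.19],"fingers": 0,"roll": 0}
    - {"travel": [0,-0.95,0.41],"fingers": 0,"roll": 0}
    - {"travel": [0,-1.4,0.69],"fingers": 0,"roll": 0}
    - {"travel": [0,-1.81,0.99],"fingers": 0,"roll": 0}
    - {"travel": [0,-2.19,1.35],"fingers": 0,"roll": 0}
    - {"travel": [0,-2.53,1.74],"fingers": 0,"roll": 0}
    - {"travel": [0,-2.77,2.05],"fingers": 0,"roll": 0}
    - {"travel": [0,-2.97,2.38],"fingers": 0,"roll": 0}
    - {"travel": [0,-3.21,2.85],"fingers": 0,"roll": 0}
    - {"travel": [0,-3.21,2.85],"fingers": 0,"roll": 0}

```text
time_s: 6.2
tcp_pos: [0.5351, 0.1051, 0.1709]
ee_rot: [[-0.15, -0.989, 0.001], [-0.989, 0.15, 0.0], [-0.0, -0.001, -1.0]]
wrist_force: [3.1, 1.6, -1.3]
gripper_width: 0.174
```

Request:
arm_command:
  rows:
    - {"travel": [0,-0.1,0.15],"fingers": 0,"roll": 0}
    - {"travel": [0,-0.18,0.33],"fingers": 0,"roll": 0}
    - {"travel": [0,-0.25,0.53],"fingers": 0,"roll": 0}
    - {"travel": [0,-0.31,0.73],"fingers": 0,"roll": 0}
    - {"travel": [0,-0.31,0.73],"fingers": 0,"roll": 0}
    - {"travel": [0,-0.31,0.73],"fingers": 0,"roll": 0}

```text
time_s: 6.8
tcp_pos: [0.5374, 0.1047, 0.1649]
ee_rot: [[-0.149, -0.989, 0.0], [-0.989, 0.149, 0.0], [-0.0, -0.0, -1.0]]
wrist_force: [-1.8, 3.9, 4.8]
gripper_width: 0.174
```

Request:
arm_command:
  rows:
    - {"travel": [0,-0.02,0.1],"fingers": 0,"roll": 0}
    - {"travel": [0,-0.05,0.2],"fingers": 0,"roll": 0}
    - {"travel": [0,-0.08,0.3],"fingers": 0,"roll": 0}
    - {"travel": [0,-0.1,0.4],"fingers": 0,"roll": 0}
    - {"travel": [0,-0.1,0.4],"fingers": 0,"roll": 0}
    - {"travel": [0,-0.1,0.4],"fingers": 0,"roll": 0}

```text
time_s: 7.4
tcp_pos: [0.5383, 0.1046, 0.161]
ee_rot: [[-0.149, -0.989, 0.0], [-0.989, 0.149, 0.0], [-0.0, 0.0, -1.0]]
wrist_force: [-2.6, 3.4, 6.4]
gripper_width: 0.173
```

Request:
arm_command:
  rows:
    - {"travel": [0,-0.01,0.1],"fingers": 0,"roll": 0}
    - {"travel": [0,-0.02,0.2],"fingers": 0,"roll": 0}
    - {"travel": [0,-0.03,0.3],"fingers": 0,"roll": 0}
    - {"travel": [0,-0.03,0.3],"fingers": 0,"roll": 0}
    - {"travel": [0,-0.03,0.3],"fingers": 0,"roll": 0}

```text
time_s: 7.9
tcp_pos: [0.5389, 0.1045, 0.1573]
ee_rot: [[-0.149, -0.989, 0.0], [-0.989, 0.149, 0.0], [-0.0, -0.0, -1.0]]
wrist_force: [0.3, 3.3, 2.5]
gripper_width: 0.173
```

Request:
arm_command:
  rows:
    - {"travel": [0,-0.01,0.1],"fingers": 0,"roll": 0}
    - {"travel": [0,-0.02,0.2],"fingers": 0,"roll": 0}
    - {"travel": [0,-0.03,0.3],"fingers": 0,"roll": 0}
    - {"travel": [0,-0.03,0.4],"fingers": 0,"roll": 0}
    - {"travel": [0,-0.03,0.4],"fingers": 0,"roll": 0}
    - {"travel": [0,-0.03,0.4],"fingers": 0,"roll": 0}

```text
time_s: 8.5
tcp_pos: [0.5393, 0.1044, 0.1527]
ee_rot: [[-0.15, -0.989, -0.0], [-0.989, 0.15, 0.0], [-0.0, 0.0, -1.0]]
wrist_force: [3.5, 3.2, -3.8]
gripper_width: 0.175
```

Request:
arm_command:
  rows:
    - {"travel": [0,0,0.1],"fingers": 0,"roll": 0}
    - {"travel": [0,0,0.2],"fingers": 0,"roll": 0}
    - {"travel": [0,0,0.2],"fingers": 0,"roll": 0}
    - {"travel": [0,0,0.2],"fingers": 0,"roll": 0}

```text
time_s: 8.9
tcp_pos: [0.5394, 0.1044, 0.1514]
ee_rot: [[-0.149, -0.989, 0.001], [-0.989, 0.149, 0.0], [-0.0, -0.001, -1.0]]
wrist_force: [2.6, 4.3, 0.0]
gripper_width: 0.174
```

Request:
arm_command:
  rows:
    - {"travel": [0,0,0.05],"fingers": 0,"roll": 0}
    - {"travel": [0,0,0.1],"fingers": 0,"roll": 0}
    - {"travel": [0,0,0.1],"fingers": 0,"roll": 0}
    - {"travel": [0,0,0.1],"fingers": 0,"roll": 0}

```text
time_s: 9.3
tcp_pos: [0.5394, 0.1044, 0.1505]
ee_rot: [[-0.149, -0.989, 0.001], [-0.989, 0.149, 0.0], [-0.0, -0.001, -1.0]]
wrist_force: [2.4, 4.1, 0.7]
gripper_width: 0.174
```

Request:
arm_command:
  rows:
    - {"travel": [0,0,0.05],"fingers": 0,"roll": 0}
    - {"travel": [0,0,0.1],"fingers": 0,"roll": 0}
    - {"travel": [0,0,0.1],"fingers": 0,"roll": 0}
    - {"travel": [0,0,0.1],"fingers": 0,"roll": 0}

```text
time_s: 9.7
tcp_pos: [0.5394, 0.1044, 0.1503]
ee_rot: [[-0.149, -0.989, 0.001], [-0.989, 0.149, 0.0], [-0.0, -0.001, -1.0]]
wrist_force: [-0.0, 4.7, 4.6]
gripper_width: 0.17
```

Request:
arm_command:
  rows:
    - {"travel": [0,0,0.05],"fingers": 0,"roll": 0}
    - {"travel": [0,0,0.05],"fingers": 0,"roll": 0}
    - {"travel": [0,0,0.05],"fingers": 0,"roll": 0}
    - {"travel": [0,0,0.05],"fingers": 0,"roll": 0}
    - {"travel": [0,0,0.05],"fingers": 0,"roll": 0}

```text
time_s: 10.2
tcp_pos: [0.5394, 0.1044, 0.1503]
ee_rot: [[-0.149, -0.989, 0.001], [-0.989, 0.149, 0.0], [-0.0, -0.001, -1.0]]
wrist_force: [-1.8, 5.4, 8.6]
gripper_width: 0.173
```

Request:
arm_command:
  rows:
    - {"travel": [0,0,0],"fingers": 0,"roll": 0}
    - {"travel": [0,0,-0.05],"fingers": 0,"roll": 0}
    - {"travel": [0,0,-0.1],"fingers": 0,"roll": 0}
    - {"travel": [0,0,-0.15],"fingers": 0,"roll": 0}
    - {"travel": [0,0,-0.2],"fingers": 0,"roll": 0}
    - {"travel": [0,0,-0.25],"fingers": 0,"roll": 0}
    - {"travel": [0,0,-0.3],"fingers": 0,"roll": 0}
    - {"travel": [0,0,-0.3],"fingers": 0,"roll": 0}
    - {"travel": [0,0,-0.3],"fingers": 0,"roll": 0}

```text
time_s: 11.1
tcp_pos: [0.5393, 0.1044, 0.1509]
ee_rot: [[-0.15, -0.989, -0.0], [-0.989, 0.15, 0.0], [-0.0, 0.0, -1.0]]
wrist_force: [3.4, 5.0, -1.2]
gripper_width: 0.177
```

Request:
arm_command:
  rows:
    - {"travel": [0,0,-0.05],"fingers": 0,"roll": 0}
    - {"travel": [0,0,-0.1],"fingers": 0,"roll": 0}
    - {"travel": [0,0,-0.1],"fingers": 0,"roll": 0}
    - {"travel": [0,0,-0.1],"fingers": 0,"roll": 0}

```text
time_s: 11.5
tcp_pos: [0.5393, 0.1044, 0.1518]
ee_rot: [[-0.15, -0.989, -0.0], [-0.989, 0.15, 0.0], [-0.0, 0.0, -1.0]]
wrist_force: [2.8, 5.2, -1.6]
gripper_width: 0.174
```

Request:
arm_command:
  rows:
    - {"travel": [0,0,-0.05],"fingers": 0,"roll": 0}
    - {"travel": [0,0,-0.1],"fingers": 0,"roll": 0}
    - {"travel": [0,0,-0.1],"fingers": 0,"roll": 0}
    - {"travel": [0,0,-0.1],"fingers": 0,"roll": 0}

```text
time_s: 11.9
tcp_pos: [0.5393, 0.1044, 0.1527]
ee_rot: [[-0.15, -0.989, -0.0], [-0.989, 0.15, 0.0], [-0.0, 0.0, -1.0]]
wrist_force: [4.1, 4.8, -2.5]
gripper_width: 0.17
```

Request:
arm_command:
  rows:
    - {"travel": [0,0,-0.03],"fingers": 0,"roll": 0}
    - {"travel": [0,0,-0.05],"fingers": 0,"roll": 0}
    - {"travel": [0,0,-0.05],"fingers": 0,"roll": 0}
    - {"travel": [0,0,-0.05],"fingers": 0,"roll": 0}

```text
time_s: 12.3
tcp_pos: [0.5393, 0.1044, 0.1527]
ee_rot: [[-0.15, -0.989, -0.001], [-0.989, 0.15, 0.0], [-0.0, 0.001, -1.0]]
wrist_force: [4.7, 3.7, -5.4]
gripper_width: 0.175
```

Request:
arm_command:
  rows:
    - {"travel": [0,0,-0.03],"fingers": 0,"roll": 0}
    - {"travel": [0,0,-0.06],"fingers": 0,"roll": 0}
    - {"travel": [0,0,-0.08],"fingers": 0,"roll": 0}
    - {"travel": [0,0,-0.08],"fingers": 0,"roll": 0}
    - {"travel": [0,0,-0.08],"fingers": 0,"roll": 0}

```text
time_s: 12.8
tcp_pos: [0.5392, 0.1044, 0.1529]
ee_rot: [[-0.15, -0.989, -0.001], [-0.989, 0.15, 0.0], [-0.0, 0.001, -1.0]]
wrist_force: [6.4, 4.6, -7.2]
gripper_width: 0.176
```

Request:
arm_command:
  rows:
    - {"travel": [0,-0.02,-0.03],"fingers": 0,"roll": 0}
    - {"travel": [0,-0.05,-0.05],"fingers": 0,"roll": 0}
    - {"travel": [0,-0.05,-0.05],"fingers": 0,"roll": 0}
    - {"travel": [0,-0.05,-0.05],"fingers": 0,"roll": 0}

```text
time_s: 13.2
tcp_pos: [0.5392, 0.1044, 0.1529]
ee_rot: [[-0.15, -0.989, -0.002], [-0.989, 0.15, 0.0], [0.0, 0.002, -1.0]]
wrist_force: [4.3, 5.8, -8.0]
gripper_width: 0.173
```

```bash
python3 - <<'E'
from h import *
for i in range(4):
    s=sense(); print(s["time_s"],np.round(s["wrist_force"],2),np.round(s["tcp_pos"],4),np.round(s["moment"],2)); capture("side")
E
```

```text
13.2 [ 4.3   5.83 -8.  ] [0.5392 0.1044 0.1529] [ 1.54 -1.56  0.06]
13.25 [ 4.83  5.49 -8.04] [0.5392 0.1044 0.1529] [ 1.56 -1.52  0.02]
13.3 [ 3.89  5.15 -7.8 ] [0.5392 0.1044 0.1529] [ 1.52 -1.48  0.08]
13.35 [ 4.37  5.74 -7.97] [0.5392 0.1043 0.1529] [ 1.53 -1.55 -0.06]
```

Request:
arm_command:
  rows:
    - {"travel": [-0.02,0,-0.03],"fingers": 0,"roll": 0}
    - {"travel": [-0.05,0,-0.06],"fingers": 0,"roll": 0}
    - {"travel": [-0.05,0,-0.1],"fingers": 0,"roll": 0}
    - {"travel": [-0.05,0,-0.1],"fingers": 0,"roll": 0}
    - {"travel": [-0.05,0,-0.1],"fingers": 0,"roll": 0}

```text
time_s: 13.9
tcp_pos: [0.5392, 0.1044, 0.1531]
ee_rot: [[-0.151, -0.989, -0.003], [-0.989, 0.151, -0.0], [0.001, 0.003, -1.0]]
wrist_force: [6.8, 3.6, -12.9]
gripper_width: 0.175
```

Request:
arm_command:
  rows:
    - {"travel": [0,0,0],"fingers": 0,"roll": 0}
    - {"travel": [0,0,0],"fingers": 0,"roll": 0}
    - {"travel": [0,0,0],"fingers": 0,"roll": 0}
    - {"travel": [0,0,0],"fingers": 0,"roll": 0}
    - {"travel": [0,0,0],"fingers": 0,"roll": 0}

```text
time_s: 14.4
tcp_pos: [0.5392, 0.1044, 0.153]
ee_rot: [[-0.151, -0.989, -0.003], [-0.989, 0.151, -0.0], [0.001, 0.003, -1.0]]
wrist_force: [6.7, 3.0, -11.6]
gripper_width: 0.175
```

Request:
arm_command:
  rows:
    - {"travel": [0,0,0],"fingers": 0,"roll": 0}
    - {"travel": [0,0,0],"fingers": 0,"roll": 0}
    - {"travel": [0,0,0],"fingers": 0,"roll": 0}
    - {"travel": [0,0,0],"fingers": 0,"roll": 0}
    - {"travel": [0,0,0],"fingers": 0,"roll": 0}
    - {"travel": [0,0,0],"fingers": 0,"roll": 0}
    - {"travel": [0,0,0],"fingers": 0,"roll": 0}
    - {"travel": [0,0,0],"fingers": 0,"roll": 0}

```text
time_s: 15.2
tcp_pos: [0.5392, 0.1044, 0.1531]
ee_rot: [[-0.151, -0.989, -0.003], [-0.989, 0.151, -0.0], [0.001, 0.003, -1.0]]
wrist_force: [8.0, 4.3, -12.4]
gripper_width: 0.169
```

```bash
python3 - <<'E'
from h import *
ex=np.array([.9887,-.1502]);ey=np.array([.1502,.9887])
for i in range(5):
    s=sense();F=np.array(s["wrist_force"]);M=np.array(s["moment"]); print(s["time_s"],F.round(2),M.round(2),"crate F",F[:2]@ex,F[:2]@ey,"M",M[:2]@ex,M[:2]@ey); capture("side")
E
```

```text
15.2 [  7.98   4.29 -12.42] [ 1.11 -2.07  0.04] crate F 7.243046593381938 5.440668495828228 M 1.4095224041595549 -1.884614595447608
15.25 [  6.51   3.74 -11.22] [ 1.06 -2.12  0.06] crate F 5.870948475258703 4.672582699372105 M 1.3669917281964759 -1.9349258893470775
15.3 [  6.93   4.23 -11.26] [ 1.1  -2.12 -0.01] crate F 6.215968138952347 5.222296273057607 M 1.4028224986370794 -1.9321603110710819
15.35 [  7.21   3.09 -12.08] [ 1.09 -2.13  0.02] crate F 6.659777375972017 4.142299736449472 M 1.3944533907754326 -1.9393921054927528
15.4 [  6.99   4.12 -11.5 ] [ 1.11 -2.08  0.04] crate F 6.294549665283922 5.120082414453213 M 1.4066689061898152 -1.8904054648942297
```

Request:
arm_command:
  rows:
    - {"travel": [-0.05,-0.03,0],"fingers": 0,"roll": 0}
    - {"travel": [-0.1,-0.05,0],"fingers": 0,"roll": 0}
    - {"travel": [-0.15,-0.05,0],"fingers": 0,"roll": 0}
    - {"travel": [-0.15,-0.05,0],"fingers": 0,"roll": 0}
    - {"travel": [-0.15,-0.05,0],"fingers": 0,"roll": 0}

```text
time_s: 15.95
tcp_pos: [0.5392, 0.1045, 0.153]
ee_rot: [[-0.151, -0.989, -0.005], [-0.989, 0.151, -0.003], [0.004, 0.005, -1.0]]
wrist_force: [6.9, 0.6, -10.7]
gripper_width: 0.171
```

```bash
cat > m.py <<'E'
from h import *
ex=np.array([.9887,-.1502]);ey=np.array([.1502,.9887])
for i in range(4):
    s=sense();F=np.array(s["wrist_force"]);M=np.array(s["moment"]); print(s["time_s"],F.round(2),"crate F",F[:2]@ex,F[:2]@ey,"M",M[:2]@ex,M[:2]@ey,s["tcp_pos"]); capture("side")
E
python3 m.py
```

```text
15.95 [  6.86   0.57 -10.7 ] crate F 6.70063285036572 1.5965750431435757 M 0.30362335852171873 -1.8863222439381546 [0.53918758 0.10446882 0.15303517]
16.0 [  6.52   0.58 -10.83] crate F 6.359823918646449 1.5562014027579547 M 0.28127010388885537 -1.893341679020773 [0.53922508 0.10448419 0.15304653]
16.05 [  6.13  -0.22 -10.82] crate F 6.095592143139264 0.7028073454163957 M 0.33183132140488514 -1.8758085064635919 [0.53919312 0.10448565 0.15302039]
16.1 [  6.21   0.92 -11.18] crate F 5.998627458466577 1.837680308162764 M 0.3367352373207009 -1.8822653294786316 [0.53917697 0.10446373 0.15300838]
```

Request:
arm_command:
  rows:
    - {"travel": [0,0,-0.02],"fingers": 0,"roll": 0}
    - {"travel": [0,0,-0.03],"fingers": 0,"roll": 0}
    - {"travel": [0,0,-0.03],"fingers": 0,"roll": 0}
    - {"travel": [0,0,-0.03],"fingers": 0,"roll": 0}
    - {"travel": [0,0,-0.03],"fingers": 0,"roll": 0}

```text
time_s: 16.65
tcp_pos: [0.5392, 0.1045, 0.153]
ee_rot: [[-0.151, -0.989, -0.005], [-0.989, 0.151, -0.003], [0.003, 0.005, -1.0]]
wrist_force: [7.1, -0.1, -11.7]
gripper_width: 0.172
```

Request:
arm_command:
  rows:
    - {"travel": [0,0,0],"fingers": 0,"roll": 0}
    - {"travel": [0,0,0],"fingers": 0,"roll": 0}
    - {"travel": [0,0,0],"fingers": 0,"roll": 0}
    - {"travel": [0,0,0],"fingers": 0,"roll": 0}
    - {"travel": [0,0,0],"fingers": 0,"roll": 0}
    - {"travel": [0,0,0],"fingers": 0,"roll": 0}
    - {"travel": [0,0,0],"fingers": 0,"roll": 0}
    - {"travel": [0,0,0],"fingers": 0,"roll": 0}
    - {"travel": [0,0,0],"fingers": 0,"roll": 0}
    - {"travel": [0,0,0],"fingers": 0,"roll": 0}

```text
time_s: 17.65
tcp_pos: [0.5392, 0.1045, 0.153]
ee_rot: [[-0.151, -0.989, -0.005], [-0.989, 0.151, -0.003], [0.003, 0.005, -1.0]]
wrist_force: [6.2, -0.1, -12.4]
gripper_width: 0.173
```

```bash
python3 m.py
```

```text
17.65 [  6.18  -0.1  -12.35] crate F 6.127536180340864 0.8311241227146035 M 0.33343065991468457 -1.997154021620545 [0.53917675 0.10445795 0.15303003]
17.7 [  6.59   0.07 -11.77] crate F 6.504210186276171 1.0598904105493416 M 0.36547545010428145 -2.0530847187192136 [0.53919444 0.10445662 0.15305818]
17.75 [  6.17   0.14 -11.98] crate F 6.079636267276236 1.0620362266093208 M 0.40758685356798935 -2.050893168129642 [0.53918525 0.10446561 0.15304143]
17.8 [  7.53  -0.09 -13.15] crate F 7.452917463424163 1.0453345954383477 M 0.35658152149476224 -2.067606859166705 [0.53920339 0.10446796 0.15306957]
```

Request:
arm_command:
  rows:
    - {"travel": [0,0,0.1],"fingers": 0,"roll": 0}
    - {"travel": [0,0,0.2],"fingers": 0,"roll": 0}
    - {"travel": [0,-0.03,0.3],"fingers": 0,"roll": 0}
    - {"travel": [0,-0.05,0.4],"fingers": 0,"roll": 0}
    - {"travel": [0,-0.05,0.45],"fingers": 0,"roll": 0}
    - {"travel": [0,-0.05,0.45],"fingers": 0,"roll": 0}
    - {"travel": [0,-0.05,0.45],"fingers": 0,"roll": 0}

```text
time_s: 18.55
tcp_pos: [0.5394, 0.1046, 0.152]
ee_rot: [[-0.15, -0.989, -0.004], [-0.989, 0.15, -0.002], [0.003, 0.003, -1.0]]
wrist_force: [-1.7, -5.9, -0.5]
gripper_width: 0.175
```

Unloaded, within the play. Opening the fingers.

Request:
arm_command:
  rows:
    - {"travel": [0,0,0],"fingers": 30,"roll": 0}
    - {"travel": [0,0,0],"fingers": 45,"roll": 0}
    - {"travel": [0,0,0],"fingers": 60,"roll": 0}
    - {"travel": [0,0,0],"fingers": 60,"roll": 0}
    - {"travel": [0,0,0],"fingers": 60,"roll": 0}
    - {"travel": [0,0,0],"fingers": 60,"roll": 0}
    - {"travel": [0,0,0],"fingers": 60,"roll": 0}
    - {"travel": [0,0,0],"fingers": 60,"roll": 0}

```text
time_s: 19.35
tcp_pos: [0.541, 0.1061, 0.1523]
ee_rot: [[-0.149, -0.989, 0.0], [-0.989, 0.149, 0.0], [-0.0, -0.0, -1.0]]
wrist_force: [0.0, 0.4, 0.2]
gripper_width: 0.596
```

Request:
arm_command:
  rows:
    - {"travel": [0,0,-0.5],"fingers": 60,"roll": 0}
    - {"travel": [0,0,-1.5],"fingers": 60,"roll": 0}
    - {"travel": [0,0,-3],"fingers": 60,"roll": 0}
    - {"travel": [0,0,-6],"fingers": 60,"roll": 0}
    - {"travel": [0,0,-9],"fingers": 60,"roll": 0}
    - {"travel": [0,0,-11],"fingers": 60,"roll": 0}
    - {"travel": [0,0,-11],"fingers": 60,"roll": 0}
    - {"travel": [0,0,-11],"fingers": 60,"roll": 0}

```text
time_s: 20.15
tcp_pos: [0.5408, 0.1061, 0.2629]
ee_rot: [[-0.15, -0.989, 0.001], [-0.989, 0.15, 0.001], [-0.001, -0.001, -1.0]]
wrist_force: [-0.6, 0.4, 0.2]
gripper_width: 0.6
```

```bash
python3 - <<'E'
from h import *
s=sense(); print(s["wrist_force"],s["tcp_pos"],s["gripper_width"]); p,d=capture("wrist"); cv2.imwrite("pics/w2.png",p[...,::-1]); P=points("wrist",d,s)
c=np.array([.58656,.09691]);t=np.radians(-8.637); ex=np.array([np.cos(t),np.sin(t)]); ey=np.array([-ex[1],ex[0]])
X=(P[...,:2]-c)@ex; Y=(P[...,:2]-c)@ey; z=P[...,2]
for x0 in(-.048,.048):
  m=(d>0)&(z>.14)&(z<.225)&(abs(X-x0)<.02)
  for y in np.arange(-.18,.19,.03):
    k=m&(abs(Y-y)<.01)
    if k.sum()>10: print(x0,round(y,2),k.sum(),np.percentile(X[k],[5,50,95]).round(4),np.percentile(z[k],[50,98]).round(4))
for n in("scene","side"):
    q,_=capture(n); cv2.imwrite(f"pics/{n}2.png",q[...,::-1])
    for l in("spare_tin_mid","jar_mid","carton_mid"): print(n,l,[(np.round(r["position"],3).tolist(),round(r["p"],2)) for r in search_frame(n,l)][:1])
cv2.imwrite("pics/all2.png",cv2.resize(np.hstack([cv2.imread("pics/w2.png"),cv2.imread("pics/scene2.png")]),(800,300)))
E
```

```text
[-0.61794168  0.3757655   0.16961545] [0.54080239 0.10609101 0.2628914 ] 0.5996748087265076
-0.048 -0.15 357 [-0.0535 -0.0483 -0.0423] [0.1621 0.1641]
-0.048 -0.12 340 [-0.0537 -0.0483 -0.0421] [0.1622 0.1642]
-0.048 -0.09 318 [-0.0538 -0.0483 -0.042 ] [0.1623 0.1642]
-0.048 -0.06 314 [-0.0549 -0.0483 -0.0419] [0.163  0.1658]
-0.048 -0.03 335 [-0.055  -0.0474 -0.0407] [0.1639 0.166 ]
-0.048 0.0 316 [-0.0552 -0.0484 -0.0405] [0.164 0.166]
-0.048 0.03 276 [-0.0555 -0.0484 -0.0414] [0.1641 0.166 ]
-0.048 0.09 141 [-0.0538 -0.0485 -0.0431] [0.1623 0.1645]
0.048 -0.15 363 [0.0424 0.0465 0.0529] [0.1621 0.1644]
0.048 -0.12 346 [0.0421 0.0462 0.0524] [0.1622 0.1643]
0.048 -0.09 312 [0.0422 0.0462 0.0523] [0.1622 0.164 ]
0.048 -0.06 340 [0.0404 0.0458 0.0526] [0.1629 0.1659]
0.048 -0.03 342 [0.0404 0.0455 0.0531] [0.1642 0.1662]
0.048 0.0 311 [0.0406 0.0454 0.053 ] [0.1636 0.166 ]
0.048 0.03 52 [0.04   0.0407 0.0413] [0.1596 0.1621]
scene spare_tin_mid [([0.502, 0.389, 0.112], 0.98)]
scene jar_mid [([0.58, 0.369, 0.101], 0.67)]
scene carton_mid [([0.514, -0.178, 0.16], 0.93)]
side spare_tin_mid []
side jar_mid []
side carton_mid [([0.493, -0.218, 0.145], 0.57)]
```

View pics/all2.png

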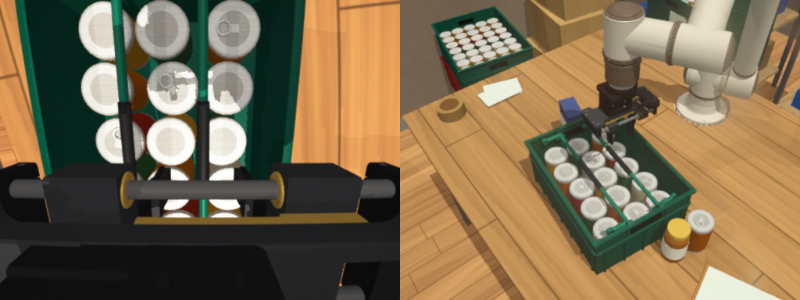

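The near bar lies level with the far bar (wrist picture, columns 120 and 205), and the goods are where they were. Handing in.

```bash
python3 -c "from station import finish_job; print(finish_job())"
```

```text
the job is handed in; nothing more can be done
None
```

The near bar is locked under its catches, it held the pull test, and I handed the job in at about 20 s. No verdict was reported.

- **Locking:** I took the bar by its tube grip, swung it inwards along its arc and pressed it past the catch noses. The highest push I read was about 6 N. I then pressed it onto its ledges with about 8.6 N for half a second.
- **Pull test:** I pulled straight up at 11–13 N for about 1.5 s. I then removed most of the sideways force along the bar, so that both catches would carry equal shares, and held about 12 N for a further 1.2 s. A sideways force of 6–7 N along the crate's x axis remained during the pull; it acts along the bar's legs and should not load the catches.
- **Last checks:** After release, the bar's height (about 158 mm) and position matched the locked far bar to within about 0.5 mm. The tin, jar and carton read within about 4 mm of where they started, which is the detector's own error. The wrist force was near zero, with the gripper clear above the crate.
- **Not checked directly:** The load on each catch was not measured. I inferred the even split from the wrist moment, which suggested a difference of only a few newtons at most.

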